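# Unstack the paint pots onto their drip trays

## Robot

A 6-joint arm with a two-finger parallel gripper is mounted at the origin on the work surface. World frame = base frame: x ahead of the robot, y to its left, z up, the work surface at z = 0. Lengths are in mm, angles in rad, forces in N, time in s.
With the tool pointing down it reaches from about 350 to 875 mm from the base axis. Payload 4.2 kg.
Tool frame: the origin (TCP) lies at the very end of the fingers, on their centre line; the grasp point (between the pads) lies 19 mm behind it; z points along the fingers, y is the line along which they close (so a half turn about z gives the same grasp; the last joint's range is limited). The gripper opens to 85 mm and grips with 20 to 120 N. Pads are 22 mm wide; open, the fingers measure 114 mm over their backs; the gripper's body (76 mm by 85 mm) begins 54 mm behind the grasp point. The pads swing forward as they close: fully open they stand 13 mm farther back than shut.
Start: joints at [-0.93, 0.385, 0.008, 0, -1.194, -0.259], TCP at [232.883, -579.97, 231.312] pointing down, gripper open.
Joint ranges: [-3.14, 3.14], [-1.21, 2.06], [-1.07, 1.41], [-3.16, 2.05], [-2.99, -0.16], [-3.1, 3.1]. Speed limits (rad/s): [2.79, 2.79, 3.14, 3.14, 3.14, 3.14].

## Interface

Orientations are given as a unit quaternion [x, y, z, w].
In Python, from bench import read_state, get_image, camera_model, job_done gives the robot as it stands.
- The arm moves only by the shell command python3 -m handwheel 'ROWS'. ROWS is JSON, a list of rows, each a list of 7 numbers: the shift along the tool's x, y, z in m, then the turn, a rotation vector about the tool's x, y, z in rad, then the gripper's target within -1 to 1 (fully open at 1, half-way at 0, shut at -1). In form: [[dx, dy, dz, wx, wy, wz, jaw], ...]. A call has 1 to 10 rows; each row is the pose to reach, as a shift and turn from the pose commanded when the call began, along the tool's axes at that moment; what a row does not reach only later rows make up. A row lasts 1/8 s, in which the tool goes at most 62.5 mm and 10.7 degrees, less where a joint would pass 70% of its speed; a pose out of reach is approached as far as the arm can. A call with a gripper value outside its range is refused whole. The fingers move at their own pace and stop on an object; the grip force is fixed at half the most. Time passes only in rows, so rows that repeat a pose let the fingers close. It gives the time, the measured TCP pose, the force, the opening and the grip force at its end, in the units of the state.
- read_state(): the state, without advancing time (a new reading comes with each control period).
- get_image(name): name is "scene" or "side" or "wrist"; returns (picture, depth): 420x560x3 uint8, blue, green, red; 420x560 float32, mm along the optical axis (not along the pixel's ray), 0 where there is no reading.
- camera_model(name): a dict with "K" (3x3 intrinsics, pixels), "rvec" (rotation vector, rad) and "tvec" (3), from world to camera coordinates, as OpenCV has them; the wrist camera has in their place "hand_eye" (4x4, takes a point from camera to tool coordinates, whose origin is the TCP and whose axes are the flange's). Camera axes: x right, y down, z forward; pixel columns grow to the right and rows downward; lengths in mm; the calibration is good to about 2 mm. The wrist camera is an equidistant fisheye: a pixel r from the principal point sees the ray r / f radians off the axis. A picture is of the moment at which its call begins: read the wrist's pose just before it. camera_model takes no time and is no camera call.
- job_done(): hands the job in; it is judged then, once.
The state is a dict: "clock": time; "joints": joint angles; "joint_vel": joint speeds; "joint_efforts": joint torques, N m; "position": TCP position; "ee_rot": TCP orientation; "contact_force": force on the tool from outside, world axes, zero at the start; "wrist_torque": the same for the moment, N m; "gripper_width": finger opening in mm; "grasp_force": force on a finger pad.
Only numpy, scipy, OpenCV 4.12 (cv2) and the standard library are available. Lean on these libraries where they do the work, as an engineer would, in place of code of your own. Each camera call takes 0.05 s, during which the arm holds its last target. There are 200 camera calls.

## Task

Two piles of paint pots were left on the studio table: take them apart and set each of the four pots down flat, inside the drip tray of its own shape, clear of the rim. Do not tip or drop the pots, and leave the white cup and the jar of brushes standing where they are.

Things in the scene. Friction and masses are not known exactly. Their poses are not given: they have to be found in the camera images.
- oblong_pot_center (a point): white plastic paint pot, closed by a flat aluminium-faced lid with a thin dark edge (straight sides, lid flush with them), oblong in plan, 60 mm along its x by 118 mm along its y; 48 mm tall, 0.18 to 0.36 kg. This point is its centre, 24 mm above its underside; z is up. At the start it stands on the table and is the lower pot of one of the two piles.
- hex_pot_center (a point): white plastic paint pot, closed by a flat aluminium-faced lid with a thin dark edge (straight sides, lid flush with them), a regular hexagon in plan, 62 mm across flats (72 mm across corners), one pair of flats facing along its x; 48 mm tall, 0.14 to 0.28 kg. This point is its centre, 24 mm above its underside; z is up. At the start it stands on the table and is the lower pot of one of the two piles.
- round_pot_center (a point): white plastic paint pot, closed by a flat aluminium-faced lid with a thin dark edge (straight sides, lid flush with them), round, 48 mm in diameter; 48 mm tall, 0.08 to 0.17 kg. This point is its centre, 24 mm above its underside; z is up. At the start it stands on the lid of one of the two larger pots (on either), roughly central; its centre is then 72 mm above the table.
- square_pot_center (a point): white plastic paint pot, closed by a flat aluminium-faced lid with a thin dark edge (straight sides, lid flush with them), square in plan, 42 by 42 mm, sides along its x and y; 48 mm tall, 0.08 to 0.17 kg. This point is its centre, 24 mm above its underside; z is up. At the start it stands on the lid of one of the two larger pots (on either), roughly central; its centre is then 72 mm above the table.
- oblong_tray: shallow drip tray fixed to the table, cork floor and brown wooden rim, oblong, 74 mm (x) by 132 mm (y) inside the rim, 84 by 142 mm outside. Origin at the centre of its underside, on the table; z is up. The floor is 3 mm thick and the rim 5 mm wide and 7 mm high over the table (4 mm above the floor), so the pot seated in it has its centre 27 mm above the table. It takes the oblong pot with 7 mm to spare all round, long side along long side.
- hex_tray: shallow drip tray fixed to the table, cork floor and brown wooden rim, a regular hexagon, 76 mm across flats inside the rim, 86 mm outside, one pair of flats facing along its x. Origin at the centre of its underside, on the table; z is up. The floor is 3 mm thick and the rim 5 mm wide and 7 mm high over the table (4 mm above the floor), so the pot seated in it has its centre 27 mm above the table. It takes the hexagonal pot with 7 mm to spare all round.
- round_tray: shallow drip tray fixed to the table, cork floor and brown wooden rim, round, 62 mm in diameter inside the rim, 72 mm outside. Origin at the centre of its underside, on the table; z is up. The floor is 3 mm thick and the rim 5 mm wide and 7 mm high over the table (4 mm above the floor), so the pot seated in it has its centre 27 mm above the table. It takes the round pot with 7 mm to spare all round.
- square_tray: shallow drip tray fixed to the table, cork floor and brown wooden rim, square, 56 by 56 mm inside the rim, 66 by 66 mm outside, sides along its x and y. Origin at the centre of its underside, on the table; z is up. The floor is 3 mm thick and the rim 5 mm wide and 7 mm high over the table (4 mm above the floor), so the pot seated in it has its centre 27 mm above the table. It takes the square pot with 7 mm to spare all round.
- cup_center (a point): bystander: a loose, empty, open cup of white ceramic without a handle, at most 76 mm in diameter and 90 mm tall, standing among the trays and piles. This point is half-way up, 45 mm above the table; z is up.
- brush_jar_center (a point): bystander: a loose green glass jar, 68 mm in diameter and 75 mm tall, with three paint brushes standing in it up to 131 mm above the table and within the jar's width. This point is on its axis 37.5 mm above the table; z is up.
Things that resemble listed ones, but are neither listed nor needed, are in the scene too. What is shaped like the square_tray but orange or yellow is not meant.

How it is judged (in metres and radians):
At the end, for the whole second after the job is handed in: Each pot rests flat on the floor of the tray of its own shape: centre within 11 mm of the tray's centre seen from above and at most 28.5 mm above its underside (27 when seated), tilted under 2 degrees, at rest. Anywhere flat inside the rim meets this (horizontal distance between oblong_pot_center and oblong_tray below 0.011 m and z of oblong_pot_center in the frame of oblong_tray below 0.0285 m and angle between each of oblong_pot_center, hex_pot_center, round_pot_center, square_pot_center's own z axis and vertical below 0.035 rad and linear speed of each of oblong_pot, hex_pot, round_pot, square_pot below 0.02 m/s and horizontal distance between hex_pot_center and hex_tray below 0.011 m and z of hex_pot_center in the frame of hex_tray below 0.0285 m and horizontal distance between round_pot_center and round_tray below 0.011 m and z of round_pot_center in the frame of round_tray below 0.0285 m and horizontal distance between square_pot_center and square_tray below 0.011 m and z of square_pot_center in the frame of square_tray below 0.0285 m); the robot touches nothing.
It fails at once if a pot is tipped by more than about 35 degrees (angle between any of oblong_pot_center, hex_pot_center, round_pot_center, square_pot_center's own z axis and vertical above 0.6 rad).
It fails at once if a pot is dropped: let go more than 15 mm above the floor of its tray ((horizontal distance between oblong_pot_center and oblong_tray below 0.03 m and z of oblong_pot_center in the frame of oblong_tray above 0.042 m and contact force between the fingers and oblong_pot below 0.05 N) or (horizontal distance between hex_pot_center and hex_tray below 0.03 m and z of hex_pot_center in the frame of hex_tray above 0.042 m and contact force between the fingers and hex_pot below 0.05 N) or (horizontal distance between round_pot_center and round_tray below 0.03 m and z of round_pot_center in the frame of round_tray above 0.042 m and contact force between the fingers and round_pot below 0.05 N) or (horizontal distance between square_pot_center and square_tray below 0.03 m and z of square_pot_center in the frame of square_tray above 0.042 m and contact force between the fingers and square_pot below 0.05 N)).
It fails at once if the cup is pushed more than 25 mm away or tipped (distance of cup_center from where it was at the start of the episode above 0.025 m or angle between cup_center's own z axis and vertical above 0.3 rad).
It fails at once if the brush jar is pushed more than 25 mm away or tipped (distance of brush_jar_center from where it was at the start of the episode above 0.025 m or angle between brush_jar_center's own z axis and vertical above 0.3 rad).
It also fails if it takes over 115 s, if anything falls off the work surface, if the arm or the gripper's body presses on something with over 40 N, if the wrist force passes 120 N, or if a joint passes its speed limit or range.

## Working session

There is one attempt and no reset: what is moved stays moved. The work goes in short steps, Python scripts to look and compute and a shell command to move; the robot and the scene stay as the last step left them, time stands still between calls to the robot, and variables do not carry over. Pictures are saved under pics/ and viewed, at most 14 in all, crops included, and the job is handed in when it is done.

```bash
mkdir -p pics; ls
python3 - <<'E'
from bench import *
import cv2,numpy as np
for n in("scene","side"):
    im,d=get_image(n);cv2.imwrite(f"pics/{n}0.png",im);np.savez(f"{n}0.npz",im=im,d=d);print(n,camera_model(n))
print(camera_model("wrist"));print(read_state())
E
```

```text
pics
scene {'K': array([[512.63593295,   0.        , 277.53231473],
       [  0.        , 512.63593295, 209.65105285],
       [  0.        ,   0.        ,   1.        ]]), 'rvec': array([ 2.33901214,  0.70430941, -0.27818303]), 'tvec': array([-419.39921504, -205.73195535, 1383.22895192])}
side {'K': array([[530.67732458,   0.        , 278.84901102],
       [  0.        , 530.67732458, 205.15495004],
       [  0.        ,   0.        ,   1.        ]]), 'rvec': array([ 0.13654009, -2.7615317 ,  1.35680789]), 'tvec': array([ 555.59152312,  107.56228317, 1411.68688729])}
{'K': array([[325.1922621 ,   0.        , 283.76016725],
       [  0.        , 325.1922621 , 210.07463862],
       [  0.        ,   0.        ,   1.        ]]), 'hand_eye': array([[ 3.83037532e-04, -9.60561467e-01, -2.78067477e-01,
         7.04536866e+01],
       [ 9.99999791e-01,  2.23218908e-04,  6.06406663e-04,
        -7.43184863e-01],
       [-5.20420955e-04, -2.78067651e-01,  9.60561352e-01,
        -1.41655822e+02],
       [ 0.00000000e+00,  0.00000000e+00,  0.00000000e+00,
         1.00000000e+00]])}
{'clock': 0.1, 'joints': array([-9.30424481e-01,  3.85452789e-01,  6.75692853e-03, -4.31509120e-04,
       -1.19404023e+00, -2.58573254e-01]), 'joint_vel': array([ 0.00070329,  0.00056234,  0.00357427,  0.00125407, -0.00094085,
       -0.00058985]), 'joint_efforts': array([ 8.36600484e-04, -3.93320382e+01,  1.88928670e+01,  4.19797227e+00,
       -2.62783557e-03,  4.41347353e-06]), 'position': array([ 232.66443757, -579.50073595,  230.34555916]), 'ee_rot': array([-1.89663711e-01,  9.81848611e-01,  9.60684647e-04, -2.40778252e-04]), 'contact_force': array([ 0.03935577, -0.18038333, -0.56950758]), 'wrist_torque': array([-0.00498852,  0.02367152,  0.04452986]), 'grasp_force': 0.0, 'gripper_width': 85.0382863729389}
```

View pics/scene0.png

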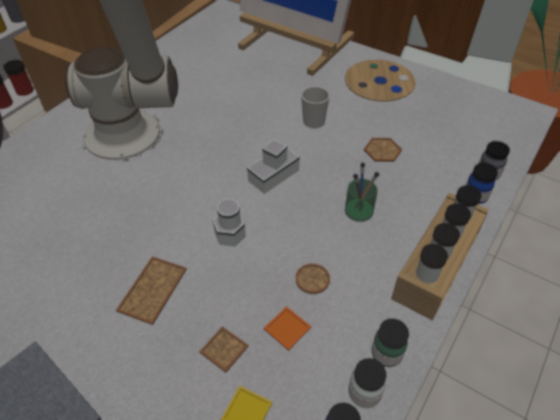

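View pics/side0.png

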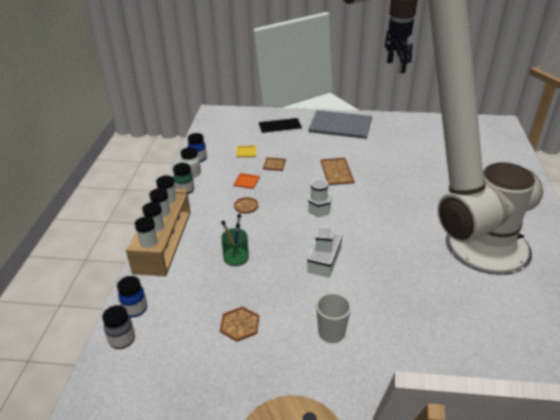

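The scene view shows the oblong pile (square pot on top) at (273,165) and the hex pile (round pot on top) at (229,222). The trays are oblong (152,290), round (313,278), hex (383,149) and brown square (224,349). The orange (288,328) and yellow (246,408) squares are excluded by colour. The cup is at (315,107) and the brush jar at (361,200).

```bash
cat > h.py <<'E'
import cv2,numpy as np
from bench import *
def cloud(n,d):
    m=camera_model(n);K=m["K"];R=cv2.Rodrigues(m["rvec"])[0];t=np.array(m["tvec"]).reshape(3)
    v,u=np.mgrid[:d.shape[0],:d.shape[1]]
    P=np.stack([(u-K[0,2])/K[0,0]*d,(v-K[1,2])/K[1,1]*d,d],-1)
    return (P-t)@R
def rect(n,im,z,x0=200,x1=900,y0=-500,y1=300,s=1.0):
    # top-down: col = (x-x0)*s ; row=(y1-y)*s
    m=camera_model(n)
    w=np.float32([[x0,y1,z],[x1,y1,z],[x1,y0,z],[x0,y0,z]])
    p=cv2.projectPoints(w,m["rvec"],m["tvec"],m["K"],None)[0].reshape(4,2).astype(np.float32)
    W,H=(x1-x0)*s,(y1-y0)*s
    q=np.float32([[0,0],[W,0],[W,H],[0,H]])
    return cv2.warpPerspective(im,cv2.getPerspectiveTransform(p,q),(int(W),int(H)))
E
python3 - <<'E'
from h import *
names={"scene":dict(obl=(152,290),sq=(224,349),rd=(313,278),hx=(383,149)),"side":dict(obl=(337,170),sq=(275,163),rd=(246,205),hx=(240,323))}
for n in names:
    D=np.load(n+"0.npz");P=cloud(n,D["d"]);m=camera_model(n)
    rc=[rect(n,D["im"],z,y0=-600,y1=500) for z in (7,)][0]
    hsv=cv2.cvtColor(rc,cv2.COLOR_BGR2HSV)
    mask=((hsv[...,0]>4)&(hsv[...,0]<22)&(hsv[...,1]>80)&(hsv[...,2]<210)).astype(np.uint8)*255
    mask=cv2.morphologyEx(mask,cv2.MORPH_CLOSE,np.ones((7,7)))
    if n=="scene":cv2.imwrite("pics/rect0.png",cv2.resize(rc[:, :],None,fx=.54,fy=.54))
    cs=cv2.findContours(mask,cv2.RETR_EXTERNAL,cv2.CHAIN_APPROX_NONE)[0]
    for c in cs:
        a=cv2.contourArea(c)
        if 2500<a<14000:
            h=cv2.convexHull(c);(cx,cy),wh,an=cv2.minAreaRect(h)
            print(n,"tray xy",round(200+cx),round(500-cy),"wh",np.round(wh),"ang(img)",round(an,1),"area",a)
    z=P[...,2];ok=(D["d"]>0)&(P[...,0]>250)&(P[...,0]<900)&(abs(P[...,1])<450)
    for lo,hi in((40,56),(88,104),(70,84)):
        M=(ok&(z>lo)&(z<hi)).astype(np.uint8)
        k,l,st,ce=cv2.connectedComponentsWithStats(M)
        for i in range(1,k):
            if st[i,4]>60:
                p=P[l==i];(c,wh,an)=cv2.minAreaRect(p[:,:2].astype(np.float32))
                print(n,lo,"rect",np.round(c),np.round(wh),round(an,1),"med",np.round(np.median(p,0)),"px",ce[i].round())
E
```

```text
scene tray xy 613 -345 wh [65. 64.] ang(img) 3.6 area 4037.0
scene tray xy 410 -322 wh [140.  83.] ang(img) 77.6 area 11336.0
scene tray xy 689 -243 wh [68. 68.] ang(img) 9.5 area 4431.5
scene tray xy 670 -119 wh [70. 69.] ang(img) 90.0 area 3775.5
scene tray xy 858 96 wh [335.  82.] ang(img) 90.0 area 12610.5
scene tray xy 616 318 wh [94. 83.] ang(img) 90.0 area 5946.5
scene 40 rect [419. 306.] [67. 31.] 34.5 med [421. 297.  49.] px [314. 113.]
scene 40 rect [431.  90.] [122.  65.] 77.1 med [441.  66.  48.] px [271. 166.]
scene 40 rect [870. 281.] [27. 59.] 87.5 med [880. 276.  51.] px [479. 186.]
scene 40 rect [669.  84.] [66. 31.] 21.3 med [675.  75.  48.] px [360. 205.]
scene 40 rect [ 461. -124.] [68. 56.] 44.9 med [ 467. -136.   48.] px [228. 227.]
scene 40 rect [863. -71.] [ 6. 73.] 89.1 med [864. -71.  48.] px [412. 295.]
scene 40 rect [ 873. -200.] [58. 25.] 6.9 med [ 876. -207.   50.] px [387. 351.]
scene 40 rect [ 872. -289.] [58. 25.] 4.3 med [ 876. -297.   49.] px [363. 393.]
scene 88 rect [435.  92.] [46. 45.] 86.5 med [437.  90.  95.] px [274. 148.]
scene 88 rect [ 458
[... 2381 characters left out ...]
189. 154.]
side 70 rect [ 871. -172.] [47. 52.] 78.4 med [ 872. -160.   80.] px [180. 172.]
side 70 rect [862.  62.] [269.  75.] 89.9 med [843. 101.  78.] px [164. 227.]
side 70 rect [458. -98.] [29. 48.] 87.6 med [455. -94.  77.] px [319. 193.]
side 70 rect [653. 115.] [68. 51.] 49.4 med [648. 128.  73.] px [237. 240.]
side 70 rect [435. 117.] [40. 10.] 0.8 med [433. 116.  78.] px [323. 243.]
side 70 rect [862. 315.] [52. 26.] 32.0 med [859. 322.  79.] px [130. 291.]
side 70 rect [403. 310.] [35. 66.] 81.4 med [405. 301.  77.] px [333. 301.]
side 70 rect [861. 400.] [52. 31.] 49.4 med [858. 410.  80.] px [116. 322.]
side 70 rect [406. 352.] [30. 70.] 88.7 med [406. 360.  77.] px [332. 320.]
```

```bash
cat >> h.py <<'E'
from scipy.spatial.transform import Rotation as Rot
def plan(x,y,z,ya):
    s=read_state();R=Rot.from_quat(s["ee_rot"]);m=R.as_matrix()
    cur=np.degrees(np.arctan2(m[1,1],m[0,1]));d=(ya-cur+90)%180-90
    a=np.radians(cur+d);c,sn=np.cos(a),np.sin(a)
    T=np.array([[-sn,c,0],[c,sn,0],[0,0,-1]]).T  # columns x,y,z of tool
    T=np.column_stack([np.cross([c,sn,0],[0,0,-1]),[c,sn,0],[0,0,-1]])
    t=m.T@(np.array([x,y,z])-s["position"])/1000
    print("plan",np.round(t,4),np.round((R.inv()*Rot.from_matrix(T)).as_rotvec(),4),"cur",np.round(s["position"],1),round(cur,1),"t",s["clock"],"j6",s["joints"][5].round(2),"F",np.round(s["contact_force"],1),"w",round(s["gripper_width"],1))
def wpose():
    s=read_state();T=np.eye(4);T[:3,:3]=Rot.from_quat(s["ee_rot"]).as_matrix();T[:3,3]=s["position"]
    return T@np.array(camera_model("wrist")["hand_eye"])
def wrect(im,T,z,cx,cy,h=150,s=2.0):
    # top-down at plane z: x right, y up, centred on cx,cy ; px=(x-cx+h)*s, py=(cy+h-y)*s
    K=camera_model("wrist")["K"];n=int(2*h*s)
    v,u=np.mgrid[:n,:n];W=np.stack([cx-h+u/s,cy+h-v/s,np.full(u.shape,z)],-1)
    c=(W-T[:3,3])@T[:3,:3];r=np.hypot(c[...,0],c[...,1])+1e-9;k=np.arctan2(r,c[...,2])*K[0,0]/r
    return cv2.remap(im,(K[0,2]+c[...,0]*k).astype(np.float32),(K[1,2]+c[...,1]*k).astype(np.float32),cv2.INTER_LINEAR)
def wcloud(d,T):
    K=camera_model("wrist")["K"];v,u=np.mgrid[:d.shape[0],:d.shape[1]]
    a,b=(u-K[0,2])/K[0,0],(v-K[1,2])/K[0,0];th=np.hypot(a,b)+1e-9;k=np.tan(th)/th
    P=np.stack([a*k*d,b*k*d,d],-1);return P@T[:3,:3].T+T[:3,3]
def look(name,zs,cx,cy,h=150,s=2.0):
    T=wpose();im,d=get_image("wrist");P=wcloud(d,T)
    np.savez(name+".npz",im=im,d=d,T=T)
    out=np.hstack([wrect(im,T,z,cx,cy,h,s) for z in zs]);cv2.imwrite(f"pics/{name}.png",out)
    return im,d,T,P
def lids(P,d,lo,hi,cx,cy,r=100):
    M=((d>0)&(P[...,2]>lo)&(P[...,2]<hi)&(np.hypot(P[...,0]-cx,P[...,1]-cy)<r)).astype(np.uint8)
    k,l,st,ce=cv2.connectedComponentsWithStats(M)
    for i in range(1,k):
        if st[i,4]>80:
            p=P[l==i];c,wh,an=cv2.minAreaRect(p[:,:2].astype(np.float32))
            print("lid",lo,np.round(c,1),np.round(wh,1),"ang",round(an,1),"z",np.median(p[:,2]).round(1),"n",st[i,4])
def trays(im,T,z,cx,cy,h=130,s=2.0):
    hsv=cv2.cvtColor(wrect(im,T,z,cx,cy,h,s),cv2.COLOR_BGR2HSV)
    m=((hsv[...,0]>4)&(hsv[...,0]<22)&(hsv[...,1]>80)&(hsv[...,2]<215)).astype(np.uint8)*255
    m=cv2.morphologyEx(m,cv2.MORPH_CLOSE,np.ones((9,9)))
    for c in cv2.findContours(m,cv2.RETR_EXTERNAL,cv2.CHAIN_APPROX_NONE)[0]:
        if cv2.contourArea(c)>1500*s*s:
            (a,b),wh,an=cv2.minAreaRect(cv2.convexHull(c));print("tray",round(cx-h+a/s,1),round(cy+h-b/s,1),np.round(np.array(wh)/s,1),"world ang of w",round(-an,1))
E
python3 -c "
from h import *
plan(435,75,240,-5)"
```

```text
plan [-0.4315  0.5321 -0.0086] [ 1.8000e-03  1.0000e-03 -1.1019e+00] cur [ 232.7 -579.5  230.3] 111.9 t 0.1 j6 -0.26 F [ 0.  -0.2 -0.6] w 85.0
```

```bash
python3 -m handwheel '[[-0.04,0.02,-0.02,0,0,-0.1,1],[-0.09,0.05,-0.04,0,0,-0.25,1],[-0.14,0.08,-0.06,0,0,-0.4,1],[-0.19,0.11,-0.07,0,0,-0.55,1],[-0.24,0.14,-0.08,0,0,-0.7,1],[-0.29,0.17,-0.09,0,0,-0.85,1],[-0.34,0.195,-0.1,0,0,-1.0,1],[-0.365,0.205,-0.1,0,0,-1.1,1],[-0.371,0.207,-0.1,0,0,-1.1,1],[-0.371,0.207,-0.1,0,0,-1.1,1]]'
python3 - <<'E'
from h import *
im,d,T,P=look("w1",[7],550,-230,230,1.3)
trays(im,T,7,550,-230,230,2)
lids(P,d,88,104,458,-114);lids(P,d,40,56,458,-114)
plan(435,75,240,-5)
E
```

```text
clock: 1.35
position: [499.8, -249.6, 330.7]
ee_rot: [-0.675, 0.738, 0.001, -0.0]
contact_force: [-0.8, -0.5, 0.4]
gripper_width: 85.5
grasp_force: 0.0
tray 610.5 -343.3 [65.4 64.5] world ang of w -3.5
tray 407.4 -319.7 [140.4  83. ] world ang of w -77.5
tray 685.9 -241.2 [68.  67.5] world ang of w -9.7
tray 664.9 -120.8 [70.7 65.1] world ang of w -43.0
lid 88 [ 456. -116.] [48.  48.3] ang 38.9 z 95.2 n 1000
lid 40 [ 453.6 -124.8] [56.2 63.9] ang 88.6 z 47.3 n 652
plan [-0.3179  0.0934  0.0911] [ 0.0011  0.0001 -0.003 ] cur [ 499.5 -250.   330.9] 174.8 t 1.4 j6 0.08 F [0.  0.6 0.2] w 85.7
```

View pics/w1.png

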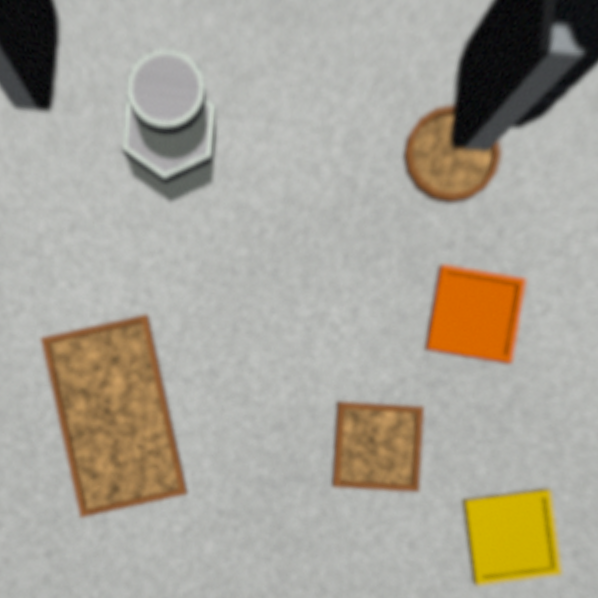

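The close view confirms which square tray is meant. The brown cork one is at (378,447), and the decoys are orange (477,312) and yellow (511,536). The oblong tray is at (114,416), the round tray at (452,153), and the hex and round pile at (168,110).

```bash
python3 -m handwheel '[[-0.04,0.012,0.011,0,0,0,1],[-0.09,0.027,0.025,0,0,0,1],[-0.14,0.041,0.04,0,0,0,1],[-0.19,0.056,0.055,0,0,0,1],[-0.24,0.07,0.07,0,0,0,1],[-0.285,0.084,0.083,0,0,0,1],[-0.313,0.092,0.091,0,0,0,1],[-0.318,0.093,0.091,0,0,0,1],[-0.318,0.093,0.091,0,0,0,1]]'
python3 - <<'E'
from h import *
im,d,T,P=look("w2",[96,48],432,92,100,2)
lids(P,d,88,104,435,94);lids(P,d,40,56,435,94)
plan(435,94,60,-4)
E
```

```text
clock: 2.52
position: [435.9, 74.6, 240.7]
ee_rot: [-0.675, 0.738, -0.0, 0.0]
contact_force: [0.6, -0.0, 0.4]
gripper_width: 85.2
grasp_force: 0.0
lid 88 [434.2  93.8] [42.8 42.9] ang 88.2 z 95.3 n 2069
lid 40 [430.4  91.9] [119.2  61.8] ang 76.6 z 47.2 n 3728
plan [-0.0194  0.0029  0.1807] [-0.0006  0.0001 -0.0207] cur [436.   74.4 240.7] 174.8 t 2.575 j6 -0.63 F [ 0.  -0.5  0.6] w 85.4
```

View pics/w2.png

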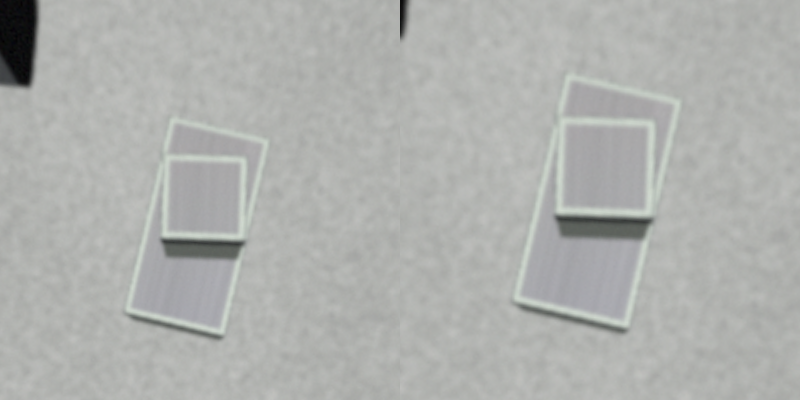

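The left half (z = 96 plane) shows the square lid at about (204,198), nearly axis-aligned, on top of the oblong lid, which is tilted about 13° clockwise. I'm descending onto the square pot.

```bash
python3 -m handwheel '[[-0.019,0.0037,0.02,0,0,-0.056,1],[-0.019,0.0037,0.06,0,0,-0.056,1],[-0.019,0.0037,0.1,0,0,-0.056,1],[-0.019,0.0037,0.135,0,0,-0.056,1],[-0.019,0.0037,0.165,0,0,-0.056,1],[-0.019,0.0037,0.18,0,0,-0.056,1],[-0.019,0.0037,0.1827,0,0,-0.056,1],[-0.019,0.0037,0.1827,0,0,-0.056,1]]'
python3 -m handwheel '[[0,0,0,0,0,0,0.3],[0,0,0,0,0,0,-0.2],[0,0,0,0,0,0,-0.6],[0,0,0,0,0,0,-1],[0,0,0,0,0,0,-1],[0,0,0,0,0,0,-1],[0,0,0,0,0,0,-1],[0,0,0,0,0,0,-1]]'
```

```text
clock: 3.58
position: [434.4, 94.2, 58.1]
ee_rot: [-0.695, 0.719, -0.0, 0.0]
contact_force: [-0.1, -0.0, 0.4]
gripper_width: 85.2
grasp_force: 0.0
clock: 4.58
position: [434.2, 95.0, 58.3]
ee_rot: [-0.696, 0.718, -0.0, 0.001]
contact_force: [-1.1, -0.2, 6.2]
gripper_width: 41.4
grasp_force: 61.2
```

```bash
python3 -m handwheel '[[0,0,-0.01,0,0,0,-1],[0,0,-0.03,0,0,0,-1],[0,0,-0.06,0,0,0,-1],[0,0,-0.09,0,0,0,-1],[0,0,-0.11,0,0,0,-1],[0,0,-0.12,0,0,0,-1],[0,0,-0.12,0,0,0,-1]]'
python3 -c "
from h import *
plan(611,-343,100,-3.5)"
```

```text
clock: 5.45
position: [433.6, 94.7, 177.9]
ee_rot: [-0.695, 0.719, 0.0, 0.0]
contact_force: [-0.0, 0.2, -0.9]
gripper_width: 41.1
grasp_force: 60.7
plan [ 0.4316 -0.1918  0.0777] [-0.0005  0.0007  0.028 ] cur [433.6  94.7 177.9] 178.1 t 5.45 j6 -0.62 F [-0.   0.2 -0.9] w 41.1
```

```bash
python3 -m handwheel '[[0.02,-0.009,0,0,0,0.0,-1],[0.06,-0.027,0,0,0,0,-1],[0.11,-0.049,0,0,0,0.01,-1],[0.17,-0.075,0,0,0,0.02,-1],[0.23,-0.102,0,0,0,0.028,-1],[0.29,-0.129,0,0,0,0.028,-1],[0.35,-0.155,0.02,0,0,0.028,-1],[0.40,-0.178,0.05,0,0,0.028,-1],[0.425,-0.189,0.07,0,0,0.028,-1],[0.4316,-0.1918,0.0777,0,0,0.028,-1]]'
python3 -m handwheel '[[0,0,0.0,0,0,0,-1],[0,0,0.02,0,0,0,-1]]'
python3 -c "
from h import *
plan(611,-343,14.5,-3.5)"
```

```text
clock: 6.7
position: [609.1, -344.7, 94.3]
ee_rot: [-0.684, 0.73, 0.004, -0.002]
contact_force: [-0.3, 1.6, -1.0]
gripper_width: 41.4
grasp_force: 60.9
clock: 6.95
position: [612.7, -342.5, 82.6]
ee_rot: [-0.686, 0.728, -0.002, 0.001]
contact_force: [-0.8, -0.1, -0.6]
gripper_width: 41.5
grasp_force: 60.9
plan [0.0004 0.002  0.0681] [-0.005  -0.0018  0.0018] cur [ 612.7 -342.5   82.6] 176.6 t 6.95 j6 0.22 F [-0.8 -0.1 -0.6] w 41.5
```

```bash
python3 -m handwheel '[[0,0.0,0.015,0,0,0,-1],[0,0.0,0.035,0,0,0,-1],[0,0.0,0.05,0,0,0,-1],[0,0.0,0.058,0,0,0,-1],[0,0.0,0.06,0,0,0,-1],[0,0.0,0.06,0,0,0,-1]]'
python3 -c "
from h import *
plan(611,-343,14,-3.5)"
```

```text
clock: 7.7
position: [611.5, -343.3, 20.3]
ee_rot: [-0.685, 0.728, -0.0, 0.0]
contact_force: [-0.1, -0.1, 0.0]
gripper_width: 41.6
grasp_force: 60.9
plan [-0.0003  0.0005  0.0063] [-0.0007 -0.0003  0.0001] cur [ 611.5 -343.3   20.3] 176.5 t 7.7 j6 0.22 F [-0.1 -0.1  0. ] w 41.6
```

```bash
python3 -m handwheel '[[0,0,0.002,0,0,0,-1],[0,0,0.004,0,0,0,-1],[0,0,0.006,0,0,0,-1],[0,0,0.006,0,0,0,-1]]'; python3 -m handwheel '[[0,0,0,0,0,0,-0.2],[0,0,0,0,0,0,0],[0,0,0,0,0,0,0.4],[0,0,0,0,0,0,1],[0,0,0,0,0,0,1],[0,0,0,0,0,0,1],[0,0,0,0,0,0,1]]'
```

```text
clock: 8.2
position: [611.0, -343.0, 13.7]
ee_rot: [-0.685, 0.728, 0.0, -0.0]
contact_force: [-0.7, 0.1, 0.3]
gripper_width: 41.3
grasp_force: 60.9
clock: 9.07
position: [611.2, -343.1, 13.9]
ee_rot: [-0.685, 0.728, -0.0, 0.0]
contact_force: [0.3, 0.7, 0.0]
gripper_width: 85.7
grasp_force: 0.0
```

```bash
python3 -m handwheel '[[0,0,-0.02,0,0,0,1],[0,0,-0.06,0,0,0,1],[0,0,-0.11,0,0,0,1],[0,0,-0.16,0,0,0,1],[0,0,-0.2,0,0,0,1],[0,0,-0.22,0,0,0,1],[0,0,-0.22,0,0,0,1]]'
python3 - <<'E'
from h import *
im,d,T,P=look("w3",[51,7],611,-343,80,2.5)
lids(P,d,45,57,611,-343);trays(im,T,7,667,-118,80)
plan(456,-125,240,-3.5)
E
```

```text
clock: 9.95
position: [611.9, -343.5, 237.9]
ee_rot: [-0.685, 0.728, -0.003, 0.001]
contact_force: [0.1, 0.3, -0.3]
gripper_width: 85.7
grasp_force: 0.0
lid 45 [ 611.5 -343.9] [42.9 42.9] ang 86.4 z 50.2 n 1696
tray 667.7 -122.4 [70.2 67.3] world ang of w -9.5
plan [-0.2081  0.1682 -0.005 ] [-0.0025 -0.0002 -0.    ] cur [ 611.2 -343.   235.5] 176.5 t 10.0 j6 0.22 F [-0.3  0.3 -0.5] w 85.6
```

Square pot seated (lid at z 50.2, centred). Next is the round pot.

```bash
python3 -m handwheel '[[-0.02,0.016,0,0,0,0,1],[-0.06,0.048,0,0,0,0,1],[-0.105,0.085,0,0,0,0,1],[-0.15,0.121,0,0,0,0,1],[-0.185,0.15,0,0,0,0,1],[-0.205,0.166,0,0,0,0,1],[-0.208,0.168,0,0,0,0,1],[-0.208,0.168,0,0,0,0,1]]'
python3 - <<'E'
from h import *
im,d,T,P=look("w4",[96,48],456,-118,80,2.5)
lids(P,d,88,104,456,-118);lids(P,d,40,56,456,-118)
plan(456,-116,58,-3.5)
E
```

```text
clock: 11.0
position: [456.2, -125.3, 233.5]
ee_rot: [-0.685, 0.728, 0.0, -0.0]
contact_force: [0.7, -0.5, -0.6]
gripper_width: 85.2
grasp_force: 0.0
lid 88 [ 456.2 -115.3] [48.2 48. ] ang 85.1 z 95.3 n 2272
lid 40 [ 452.9 -124.1] [57.  62.7] ang 84.9 z 47.3 n 1074
plan [-0.0096  0.0009  0.1754] [ 0.0008 -0.0003 -0.0002] cur [ 456.4 -125.6  233.4] 176.5 t 11.05 j6 -0.14 F [ 1.2 -1.1  0.2] w 85.3
```

View pics/w4.png

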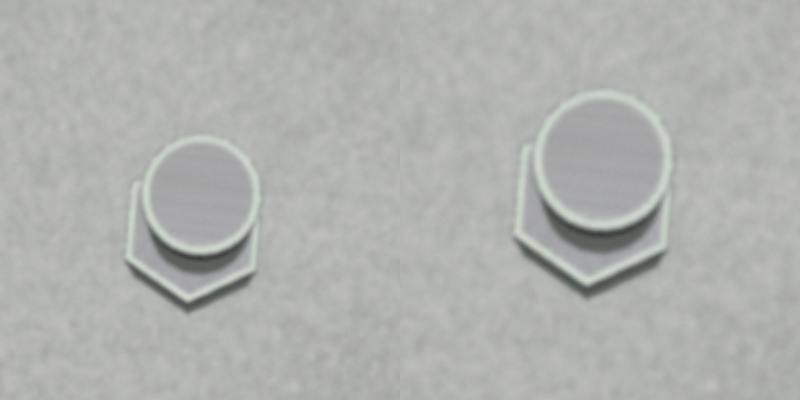

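The round lid is at (202,195) on the z = 96 plane, with the hex lid below it and off-centre. I'm descending.

```bash
python3 -m handwheel '[[-0.01,0.0007,0.02,0,0,0,1],[-0.01,0.0007,0.06,0,0,0,1],[-0.01,0.0007,0.1,0,0,0,1],[-0.01,0.0007,0.135,0,0,0,1],[-0.01,0.0007,0.16,0,0,0,1],[-0.01,0.0007,0.173,0,0,0,1],[-0.01,0.0007,0.175,0,0,0,1],[-0.01,0.0007,0.175,0,0,0,1]]'
python3 -m handwheel '[[0,0,0,0,0,0,0.3],[0,0,0,0,0,0,-0.2],[0,0,0,0,0,0,-0.6],[0,0,0,0,0,0,-1],[0,0,0,0,0,0,-1],[0,0,0,0,0,0,-1],[0,0,0,0,0,0,-1]]'
python3 -m handwheel '[[0,0,-0.01,0,0,0,-1],[0,0,-0.03,0,0,0,-1],[0,0,-0.06,0,0,0,-1],[0,0,-0.08,0,0,0,-1],[0,0,-0.09,0,0,0,-1],[0,0,-0.09,0,0,0,-1]]'
python3 -c "
from h import *
plan(667.5,-118,90,-3.5)"
```

```text
clock: 12.05
position: [456.8, -115.4, 59.4]
ee_rot: [-0.685, 0.728, -0.0, 0.0]
contact_force: [-0.3, 0.7, -0.2]
gripper_width: 85.4
grasp_force: 0.0
clock: 12.92
position: [456.7, -115.2, 59.9]
ee_rot: [-0.685, 0.728, -0.001, 0.001]
contact_force: [-1.6, 1.7, 5.7]
gripper_width: 46.7
grasp_force: 61.5
clock: 13.68
position: [456.1, -115.1, 149.2]
ee_rot: [-0.685, 0.728, -0.0, 0.0]
contact_force: [0.6, 1.1, -1.6]
gripper_width: 46.7
grasp_force: 61.7
plan [-0.01   -0.2112  0.0594] [-0.0009  0.0004 -0.0001] cur [ 456.1 -115.1  149.2] 176.5 t 13.675 j6 -0.16 F [ 0.6  1.1 -1.6] w 46.7
```

```bash
python3 -m handwheel '[[-0.001,-0.02,0,0,0,0,-1],[-0.003,-0.06,0,0,0,0,-1],[-0.005,-0.1,0,0,0,0,-1],[-0.007,-0.14,0,0,0,0,-1],[-0.009,-0.175,0,0,0,0,-1],[-0.01,-0.2,0,0,0,0,-1],[-0.01,-0.211,0,0,0,0,-1],[-0.01,-0.211,0,0,0,0,-1],[-0.01,-0.211,0,0,0,0,-1]]'
python3 - <<'E'
from h import *
im,d,T,P=look("w5",[7],667,-118,60,6)
cv2.imwrite("pics/w5.png",np.hstack([cv2.imread("pics/w5.png")[::2,::2],im[30:390:1,100:460]][::-1]) if 0 else np.hstack([cv2.resize(im,(480,360)),cv2.resize(cv2.imread("pics/w5.png"),(320,360))]))
plan(667.5,-118,15,-3.5)
E
```

```text
clock: 14.8
position: [666.2, -118.1, 148.6]
ee_rot: [-0.685, 0.728, 0.001, -0.0]
contact_force: [-0.3, 0.6, -1.0]
gripper_width: 46.5
grasp_force: 61.9
plan [-1.00e-04 -1.30e-03  1.34e-01] [ 0.0007  0.0001 -0.    ] cur [ 666.3 -118.1  149. ] 176.5 t 14.85 j6 -0.12 F [ 0.4 -1.1 -0.9] w 46.8
```

View pics/w5.png

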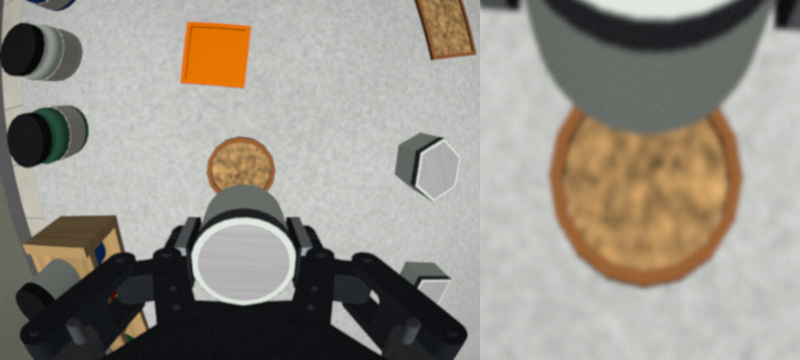

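The right panel shows the tray's outer rim from column 551 to 742, with its bottom edge at row 286. That puts the centre near (669.4, -117.3).

```bash
python3 -m handwheel '[[-0.001,-0.0027,0.02,0,0,0,-1],[-0.001,-0.0027,0.055,0,0,0,-1],[-0.001,-0.0027,0.09,0,0,0,-1],[-0.001,-0.0027,0.115,0,0,0,-1],[-0.001,-0.0027,0.125,0,0,0,-1],[-0.001,-0.0027,0.127,0,0,0,-1],[-0.001,-0.0027,0.127,0,0,0,-1]]'
python3 -c "
from h import *
plan(669,-117,15.5,-3.5)"
```

```text
clock: 15.72
position: [670.7, -117.3, 22.9]
ee_rot: [-0.685, 0.728, -0.001, 0.001]
contact_force: [0.1, 0.9, -1.4]
gripper_width: 47.3
grasp_force: 61.8
plan [-0.0001  0.0017  0.0073] [-0.0018 -0.      0.0003] cur [ 670.7 -117.3   22.9] 176.5 t 15.725 j6 -0.12 F [ 0.1  0.9 -1.4] w 47.3
```

```bash
python3 -m handwheel '[[0,0.001,0.003,0,0,0,-1],[0,0.001,0.005,0,0,0,-1],[0,0.001,0.007,0,0,0,-1],[0,0.001,0.007,0,0,0,-1]]'; python3 -m handwheel '[[0,0,0,0,0,0,-0.2],[0,0,0,0,0,0,0],[0,0,0,0,0,0,0.4],[0,0,0,0,0,0,1],[0,0,0,0,0,0,1],[0,0,0,0,0,0,1],[0,0,0,0,0,0,1]]'
python3 -m handwheel '[[0,0,-0.02,0,0,0,1],[0,0,-0.06,0,0,0,1],[0,0,-0.11,0,0,0,1],[0,0,-0.16,0,0,0,1],[0,0,-0.2,0,0,0,1],[0,0,-0.22,0,0,0,1],[0,0,-0.22,0,0,0,1]]'
python3 - <<'E'
from h import *
im,d,T,P=look("w6",[51],669,-117,60,6)
lids(P,d,45,57,669,-117,60);lids(P,d,40,56,453,-116,60)
plan(453,-140,240,-3.5)
E
```

```text
clock: 16.23
position: [669.2, -117.2, 15.0]
ee_rot: [-0.685, 0.728, -0.0, 0.0]
contact_force: [-1.6, -1.0, -1.0]
gripper_width: 46.5
grasp_force: 61.9
clock: 17.1
position: [669.0, -117.2, 14.9]
ee_rot: [-0.685, 0.728, -0.0, 0.0]
contact_force: [-0.2, -0.5, 0.0]
gripper_width: 85.3
grasp_force: 0.0
clock: 17.98
position: [669.9, -117.3, 238.8]
ee_rot: [-0.685, 0.728, -0.002, 0.002]
contact_force: [0.2, 1.0, -0.2]
gripper_width: 84.9
grasp_force: 0.0
lid 45 [ 669.6 -117.2] [48.6 48.4] ang 73.5 z 50.3 n 1706
lid 40 [ 454.1 -116.6] [63.4 72.4] ang 55.3 z 47.5 n 2121
plan [ 0.036   0.2142 -0.0042] [-0.0024  0.0006  0.    ] cur [ 669.  -117.1  236.4] 176.5 t 18.025 j6 -0.13 F [ 0.3 -0.6 -1.4] w 85.3
```

```bash
python3 -m handwheel '[[0.003,0.02,0,0,0,0,1],[0.01,0.06,0,0,0,0,1],[0.017,0.105,0,0,0,0,1],[0.025,0.15,0,0,0,0,1],[0.031,0.185,0,0,0,0,1],[0.035,0.208,0.02,0,0,0,1],[0.036,0.214,0.03,0,0,0,1],[0.036,0.214,0.03,0,0,0,1]]'
python3 - <<'E'
from h import *
im,d,T,P=look("w7",[48],454,-116,60,5)
lids(P,d,40,56,453,-116,60)
plan(454,-116.5,14,-5)
E
```

```text
clock: 19.02
position: [452.9, -140.1, 204.0]
ee_rot: [-0.685, 0.728, 0.001, -0.001]
contact_force: [0.9, 0.6, 0.8]
gripper_width: 85.2
grasp_force: 0.0
lid 40 [ 453.6 -116.7] [71.4 62.5] ang 24.9 z 47.4 n 3532
plan [-0.0237  0.0012  0.1906] [ 0.0005 -0.0005  0.0266] cur [ 453.9 -140.1  204.7] 176.5 t 19.075 j6 -0.1 F [0.5 0.  0.4] w 85.4
```

View pics/w7.png

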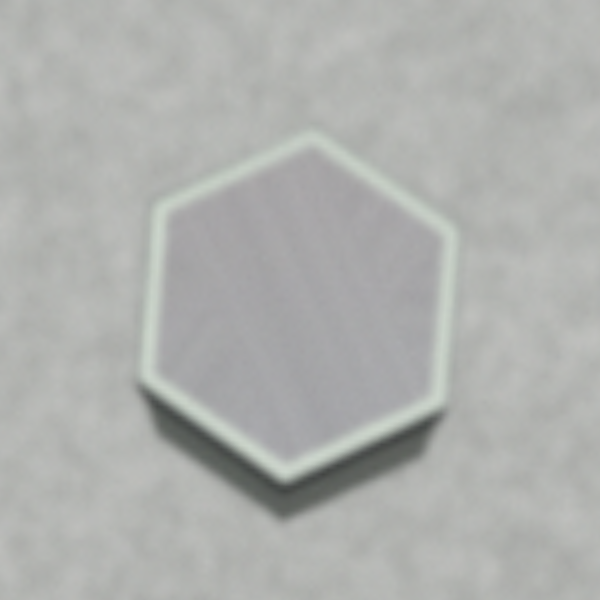

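The hex lid is centred at (298,308) in the crop, with flats facing about -5° from x. Grasping across those flats.

```bash
python3 -m handwheel '[[-0.0237,0.0012,0.02,0,0,0.027,1],[-0.0237,0.0012,0.06,0,0,0.027,1],[-0.0237,0.0012,0.105,0,0,0.027,1],[-0.0237,0.0012,0.145,0,0,0.027,1],[-0.0237,0.0012,0.175,0,0,0.027,1],[-0.0237,0.0012,0.189,0,0,0.027,1],[-0.0237,0.0012,0.192,0,0,0.027,1],[-0.0237,0.0012,0.192,0,0,0.027,1]]'
python3 -m handwheel '[[0,0,0,0,0,0,0.6],[0,0,0,0,0,0,0.3],[0,0,0,0,0,0,-0.2],[0,0,0,0,0,0,-1],[0,0,0,0,0,0,-1],[0,0,0,0,0,0,-1],[0,0,0,0,0,0,-1]]'
python3 -m handwheel '[[0,0,-0.01,0,0,0,-1],[0,0,-0.03,0,0,0,-1],[0,0,-0.065,0,0,0,-1],[0,0,-0.1,0,0,0,-1],[0,0,-0.14,0,0,0,-1],[0,0,-0.17,0,0,0,-1],[0,0,-0.19,0,0,0,-1],[0,0,-0.2,0,0,0,-1],[0,0,-0.2,0,0,0,-1]]'
python3 -c "
from h import *
plan(600,310,215,0)"
```

```text
clock: 20.08
position: [454.6, -116.2, 13.1]
ee_rot: [-0.675, 0.737, -0.0, 0.0]
contact_force: [1.0, 1.2, 0.0]
gripper_width: 85.6
grasp_force: 0.0
clock: 20.95
position: [454.3, -116.3, 13.9]
ee_rot: [-0.675, 0.737, -0.001, 0.001]
contact_force: [0.2, 1.5, 6.5]
gripper_width: 61.4
grasp_force: 67.0
clock: 22.08
position: [453.2, -116.3, 212.9]
ee_rot: [-0.675, 0.738, 0.0, 0.0]
contact_force: [0.7, -0.6, -3.6]
gripper_width: 61.3
grasp_force: 66.1
plan [-0.4376 -0.1087 -0.0018] [-0.0002  0.0005 -0.0883] cur [ 453.2 -116.3  212.9] 174.9 t 22.075 j6 -0.19 F [ 0.7 -0.6 -3.6] w 61.3
```

```bash
python3 -m handwheel '[[-0.02,-0.002,0,0,0,0,-1],[-0.06,-0.006,0,0,0,-0.02,-1],[-0.115,-0.011,0,0,0,-0.04,-1],[-0.17,-0.016,0,0,0,-0.06,-1],[-0.225,-0.021,0,0,0,-0.08,-1],[-0.28,-0.026,0,0,0,-0.088,-1],[-0.335,-0.032,0,0,0,-0.088,-1],[-0.38,-0.036,0,0,0,-0.088,-1],[-0.41,-0.039,0,0,0,-0.088,-1],[-0.421,-0.04,0,0,0,-0.088,-1]]'
python3 -m handwheel '[[0,0,0,0,0,0,-1],[0,0,0,0,0,0,-1]]'
python3 - <<'E'
from h import *
im,d,T,P=look("w8",[7],615,322,65,5)
trays(im,T,7,615,322,80)
plan(615,322,120,0)
E
```

```text
clock: 23.32
position: [529.7, 300.7, 210.4]
ee_rot: [0.708, -0.707, -0.0, 0.002]
contact_force: [-0.2, 0.6, -3.2]
gripper_width: 61.0
grasp_force: 66.1
clock: 23.58
position: [529.9, 298.3, 212.5]
ee_rot: [-0.707, 0.707, 0.0, -0.001]
contact_force: [-0.7, -0.4, -2.7]
gripper_width: 61.0
grasp_force: 66.1
tray 618.0 320.6 [88.2 86. ] world ang of w -28.9
plan [-0.0239 -0.085   0.0927] [ 0.0007 -0.0005 -0.0011] cur [530.1 298.3 212.8] 179.9 t 23.625 j6 -0.78 F [-0.4 -1.3 -3.1] w 61.5
```

View pics/w8.png

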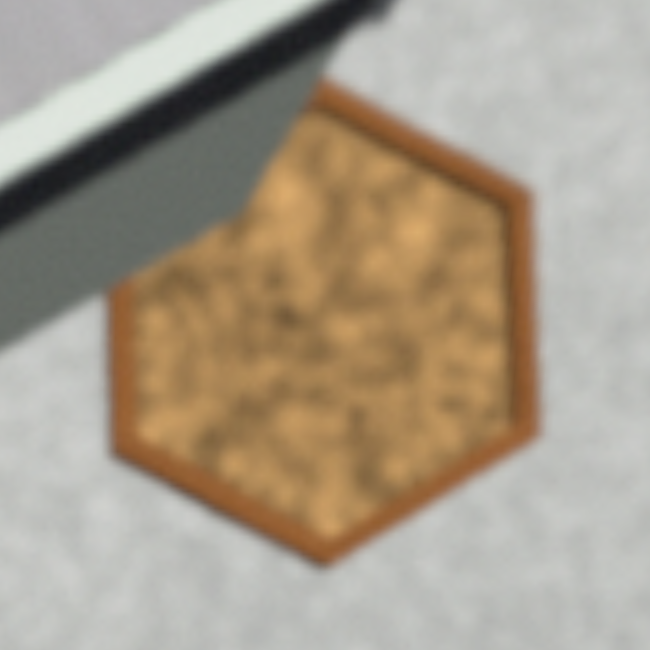

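The hex tray's corners are (115,455), (532,190), (322,565) and (322,80), so its centre is (322.5,322.5), or world (614.6, 322.5), with yaw about +2°.

```bash
python3 -m handwheel '[[-0.006,-0.02,0,0,0,-0.026,-1],[-0.015,-0.05,0,0,0,-0.026,-1],[-0.022,-0.075,0.015,0,0,-0.026,-1],[-0.0242,-0.0846,0.05,0,0,-0.026,-1],[-0.0242,-0.0846,0.09,0,0,-0.026,-1],[-0.0242,-0.0846,0.13,0,0,-0.026,-1],[-0.0242,-0.0846,0.16,0,0,-0.026,-1],[-0.0242,-0.0846,0.177,0,0,-0.026,-1],[-0.0242,-0.0846,0.182,0,0,-0.026,-1],[-0.0242,-0.0846,0.182,0,0,-0.026,-1]]'
python3 -m handwheel '[[0,0,0,0,0,0,-1],[0,0,0,0,0,0,-1]]'
python3 -c "
from h import *
plan(614.6,322.5,17,1.5)"
```

```text
clock: 24.88
position: [615.6, 323.9, 31.9]
ee_rot: [0.716, -0.698, 0.0, -0.001]
contact_force: [-0.3, 0.1, -2.9]
gripper_width: 61.3
grasp_force: 66.3
clock: 25.12
position: [615.4, 324.1, 32.2]
ee_rot: [0.716, -0.698, 0.0, -0.001]
contact_force: [-0.9, 0.1, -2.4]
gripper_width: 61.3
grasp_force: 66.3
plan [0.0016 0.0009 0.0152] [-0.0017  0.0012 -0.    ] cur [615.4 324.1  32.2] -178.5 t 25.125 j6 -0.69 F [-0.9  0.1 -2.4] w 61.3
```

```bash
python3 -m handwheel '[[0.0015,0.001,0.005,0,0,0,-1],[0.0015,0.001,0.01,0,0,0,-1],[0.0015,0.001,0.0135,0,0,0,-1],[0.0015,0.001,0.015,0,0,0,-1],[0.0015,0.001,0.015,0,0,0,-1]]'; python3 -m handwheel '[[0,0,0,0,0,0,0.2],[0,0,0,0,0,0,0.4],[0,0,0,0,0,0,0.7],[0,0,0,0,0,0,1],[0,0,0,0,0,0,1],[0,0,0,0,0,0,1]]'
python3 -m handwheel '[[0,0,-0.02,0,0,0,1],[0,0,-0.06,0,0,0,1],[0,0,-0.11,0,0,0,1],[0,0,-0.16,0,0,0,1],[0,0,-0.2,0,0,0,1],[0,0,-0.22,0,0,0,1],[0,0,-0.22,0,0,0,1]]'
python3 - <<'E'
from h import *
im,d,T,P=look("w9",[51],615,322,60,5)
lids(P,d,45,57,615,322,60)
plan(430,70,220,-13)
E
```

```text
clock: 25.75
position: [613.8, 322.1, 17.2]
ee_rot: [0.716, -0.698, 0.0, 0.0]
contact_force: [-3.3, -1.2, 5.1]
gripper_width: 61.5
grasp_force: 66.9
clock: 26.5
position: [614.0, 322.2, 15.8]
ee_rot: [0.716, -0.698, 0.0, -0.0]
contact_force: [0.3, -0.2, -0.3]
gripper_width: 85.2
grasp_force: 0.0
clock: 27.38
position: [614.7, 322.7, 239.8]
ee_rot: [0.716, -0.698, 0.001, -0.003]
contact_force: [-0.5, 0.2, 0.8]
gripper_width: 85.4
grasp_force: 0.0
lid 45 [614.4 322. ] [63.2 73. ] ang 0.9 z 50.6 n 3122
plan [0.2474 0.1904 0.0166] [-0.0015  0.002   0.2528] cur [613.9 322.3 237.4] -178.5 t 27.425 j6 -0.69 F [-0.4  0.4 -0.3] w 85.5
```

```bash
python3 -m handwheel '[[0.015,0.012,0,0,0,0.02,1],[0.05,0.039,0,0,0,0.06,1],[0.09,0.07,0,0,0,0.12,1],[0.13,0.1,0,0,0,0.17,1],[0.17,0.131,0,0,0,0.22,1],[0.21,0.162,0.005,0,0,0.2528,1],[0.235,0.181,0.01,0,0,0.2528,1],[0.2474,0.1904,0.016,0,0,0.2528,1],[0.2474,0.1904,0.016,0,0,0.2528,1]]'
python3 - <<'E'
from h import *
im,d,T,P=look("w10",[48],430,92,75,4)
lids(P,d,40,56,430,92,90)
plan(430.4,91.9,13,-13.4)
E
```

```text
clock: 28.55
position: [429.5, 69.4, 219.2]
ee_rot: [-0.622, 0.783, 0.0, -0.001]
contact_force: [0.6, -0.6, 0.3]
gripper_width: 85.3
grasp_force: 0.0
lid 40 [430.5  91.9] [118.8  61.5] ang 76.8 z 47.3 n 6778
plan [-0.0213  0.0049  0.2066] [ 0.0001 -0.0004  0.007 ] cur [430.4  70.1 219.6] 167.0 t 28.6 j6 -0.76 F [ 0.9 -0.9  0. ] w 85.5
```

```bash
python3 -m handwheel '[[-0.0213,0.0049,0.02,0,0,0.005,1],[-0.0213,0.0049,0.06,0,0,0.005,1],[-0.0213,0.0049,0.105,0,0,0.005,1],[-0.0213,0.0049,0.15,0,0,0.005,1],[-0.0213,0.0049,0.185,0,0,0.005,1],[-0.0213,0.0049,0.202,0,0,0.005,1],[-0.0213,0.0049,0.207,0,0,0.005,1],[-0.0213,0.0049,0.207,0,0,0.005,1]]'
python3 -m handwheel '[[0,0,0,0,0,0,0.6],[0,0,0,0,0,0,0.3],[0,0,0,0,0,0,-0.2],[0,0,0,0,0,0,-1],[0,0,0,0,0,0,-1],[0,0,0,0,0,0,-1],[0,0,0,0,0,0,-1]]'
python3 -m handwheel '[[0,0,-0.01,0,0,0,-1],[0,0,-0.03,0,0,0,-1],[0,0,-0.06,0,0,0,-1],[0,0,-0.09,0,0,0,-1],[0,0,-0.12,0,0,0,-1],[0,0,-0.14,0,0,0,-1],[0,0,-0.15,0,0,0,-1],[0,0,-0.15,0,0,0,-1]]'
python3 -c "
from h import *
plan(408,-319.5,160,12.5)"
```

```text
clock: 29.6
position: [430.8, 92.5, 12.8]
ee_rot: [-0.621, 0.784, -0.0, 0.0]
contact_force: [-0.4, 0.2, 0.0]
gripper_width: 85.4
grasp_force: 0.0
clock: 30.48
position: [430.8, 92.3, 13.9]
ee_rot: [-0.621, 0.784, -0.0, 0.001]
contact_force: [-1.8, 2.0, 6.4]
gripper_width: 59.2
grasp_force: 66.3
clock: 31.48
position: [429.8, 91.7, 163.1]
ee_rot: [-0.62, 0.784, 0.0, 0.0]
contact_force: [-0.6, -0.3, -2.9]
gripper_width: 59.0
grasp_force: 65.5
plan [ 0.4052 -0.0734  0.0028] [-3.000e-04  6.000e-04 -4.503e-01] cur [429.8  91.7 163.1] 166.7 t 31.475 j6 -0.81 F [-0.6 -0.3 -2.9] w 59.0
```

```bash
python3 -m handwheel '[[0.015,-0.003,0,0,0,-0.01,-1],[0.05,-0.009,0,0,0,-0.05,-1],[0.095,-0.017,0,0,0,-0.1,-1],[0.14,-0.025,0,0,0,-0.16,-1],[0.185,-0.033,0,0,0,-0.22,-1],[0.23,-0.042,0,0,0,-0.28,-1],[0.28,-0.051,0,0,0,-0.34,-1],[0.33,-0.06,0,0,0,-0.4,-1],[0.37,-0.067,0,0,0,-0.44,-1],[0.395,-0.071,0,0,0,-0.45,-1]]'
python3 -m handwheel '[[0.0095,0.002,0,0,0,0,-1],[0.0095,0.002,0,0,0,0,-1],[0.0095,0.002,0,0,0,0,-1]]'
python3 - <<'E'
from h import *
im,d,T,P=look("w11",[7],408,-319.5,95,4)
cv2.imwrite("pics/w11.png",np.hstack([cv2.resize(im,(400,300)),cv2.resize(cv2.imread("pics/w11.png"),(300,300))]))
cv2.imwrite("pics/w11.png",cv2.resize(wrect(im,T,7,408,-319.5,95,6),(570,570)))
trays(im,T,7,408,-319.5,100)
plan(408,-319.5,25,12.5)
E
```

```text
clock: 32.72
position: [407.2, -310.4, 161.0]
ee_rot: [0.779, -0.627, -0.002, 0.0]
contact_force: [-0.4, 0.7, -2.9]
gripper_width: 58.9
grasp_force: 65.4
clock: 33.1
position: [408.4, -317.8, 162.5]
ee_rot: [0.78, -0.626, -0.001, 0.0]
contact_force: [-0.4, 0.0, -3.4]
gripper_width: 59.2
grasp_force: 65.4
tray 419.8 -376.5 [24.5 82.9] world ang of w -77.5
plan [0.0017 0.0008 0.1377] [0.0003 0.0005 0.0011] cur [ 408.5 -317.7  162.7] -167.4 t 33.15 j6 0.57 F [-0.  -0.1 -2.4] w 59.1
```

View pics/w11.png

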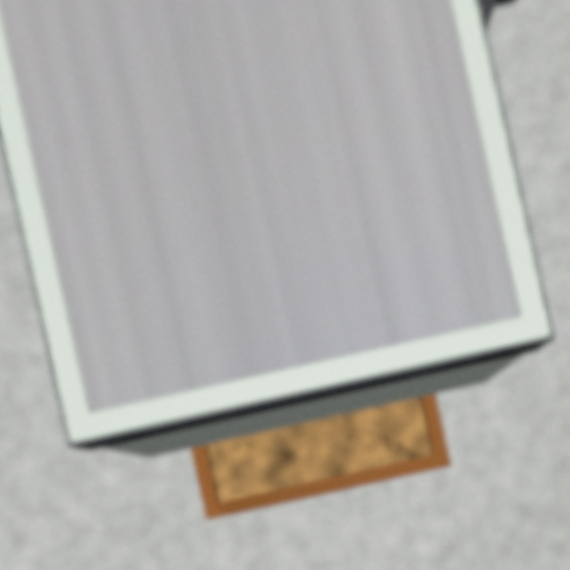

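The tray's near rim runs from (207,518) to (450,464), parallel to the pot. That gives a tray centre of about (407.1, -318.9), so the pot is aligned. Descending.

```bash
python3 -m handwheel '[[0.0012,0.0013,0.02,0,0,0,-1],[0.0012,0.0013,0.05,0,0,0,-1],[0.0012,0.0013,0.085,0,0,0,-1],[0.0012,0.0013,0.115,0,0,0,-1],[0.0012,0.0013,0.131,0,0,0,-1],[0.0012,0.0013,0.134,0,0,0,-1],[0.0012,0.0013,0.134,0,0,0,-1],[0.0012,0.0013,0.134,0,0,0,-1]]'
python3 -c "
from h import *
plan(407.4,-319.1,17,12.5)"
```

```text
clock: 34.15
position: [408.3, -320.3, 29.9]
ee_rot: [0.78, -0.626, 0.001, -0.0]
contact_force: [-0.9, 0.5, -2.4]
gripper_width: 59.0
grasp_force: 65.4
plan [-0.0013  0.0007  0.0129] [-0.0018 -0.0013  0.0006] cur [ 408.3 -320.3   29.9] -167.5 t 34.15 j6 0.57 F [-0.9  0.5 -2.4] w 59.0
```

```bash
python3 -m handwheel '[[-0.001,0.0005,0.005,0,0,0,-1],[-0.001,0.0005,0.01,0,0,0,-1],[-0.001,0.0005,0.012,0,0,0,-1],[-0.001,0.0005,0.0128,0,0,0,-1],[-0.001,0.0005,0.0128,0,0,0,-1]]'; python3 -m handwheel '[[0,0,0,0,0,0,0.2],[0,0,0,0,0,0,0.4],[0,0,0,0,0,0,0.7],[0,0,0,0,0,0,1],[0,0,0,0,0,0,1],[0,0,0,0,0,0,1]]'
python3 -m handwheel '[[0,0,-0.02,0,0,0,1],[0,0,-0.06,0,0,0,1],[0,0,-0.11,0,0,0,1],[0,0,-0.16,0,0,0,1],[0,0,-0.2,0,0,0,1],[0,0,-0.22,0,0,0,1],[0,0,-0.22,0,0,0,1]]'
python3 -m handwheel '[[0,0,0,0,0,0,1],[0,0,0,0,0,0,1]]'
python3 - <<'E'
from h import *
im,d,T,P=look("w12",[51],408,-319.5,90,4)
lids(P,d,45,57,408,-319,90);lids(P,d,45,57,611,-343,60)
im,_=get_image("scene");cv2.imwrite("pics/end.png",im)
E
```

```text
clock: 34.78
position: [406.4, -319.2, 17.0]
ee_rot: [0.78, -0.626, -0.0, 0.0]
contact_force: [-2.3, 2.4, 5.4]
gripper_width: 59.3
grasp_force: 66.4
clock: 35.52
position: [406.9, -319.3, 16.0]
ee_rot: [0.78, -0.626, -0.0, 0.0]
contact_force: [-0.2, 0.3, -0.6]
gripper_width: 85.3
grasp_force: 0.0
clock: 36.4
position: [407.5, -319.5, 237.6]
ee_rot: [0.78, -0.626, 0.002, -0.001]
contact_force: [-0.1, 0.5, -1.3]
gripper_width: 85.4
grasp_force: 0.0
clock: 36.65
position: [406.2, -318.9, 234.6]
ee_rot: [0.78, -0.626, -0.001, 0.0]
contact_force: [-0.1, 0.4, 0.2]
gripper_width: 85.0
grasp_force: 0.0
lid 45 [ 407.2 -319.8] [ 61.3 118.7] ang 12.4 z 50.3 n 6595
lid 45 [ 611.1 -344. ] [43.6 44.8] ang 86.4 z 50.0 n 1305
```

View pics/end.png

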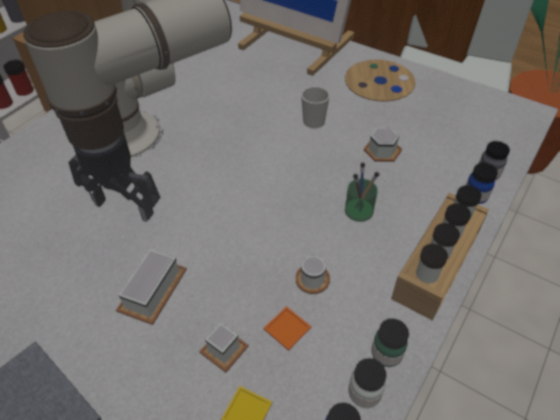

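All four pots sit in their trays: oblong (152,285), square (223,345), round (313,273) and hex (383,145). The cup (315,107) and jar (361,200) have not moved.

```bash
python3 -c "
from bench import *
print(job_done())"
```

```text
the job is handed in; nothing more can be done
None
```

All four pots were set down flat in their own trays, the cup and brush jar were left where they stood, and the job was handed in at about 37 s; the hand-in returned no verdict.

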